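Stock the paint cassette and pinch it out of its dock

ROBOT

A 6-joint arm with a two-finger parallel gripper is mounted at the origin on the work surface. World frame = base frame: x ahead of the robot, y to its left, z up, the work surface at z = 0. Lengths are in m, angles in rad, forces in N, time in s.
With the tool pointing down it reaches from about 0.325 to 0.85 m from the base axis. Payload 4.4 kg.
Tool frame: the origin (TCP) lies at the very end of the fingers, on their centre line; the grasp point (between the pads) lies 19 mm behind it; z points along the fingers, y is the line along which they close (so a half turn about z gives the same grasp; the last joint's range is limited). The gripper opens to 94 mm and grips with 3 to 60 N. Pads are 16 mm wide; open, the fingers measure 119 mm over their backs; the gripper's body (75 mm by 177 mm) begins 78 mm behind the grasp point.
Start: joints at [-1.349, 0.207, 1.542, -0, 1.393, -0.15], TCP at [0.209, -0.536, 0.205] pointing down, gripper open.
Joint ranges: [-2.73, 2.73], [-0.86, 2.22], [0.23, 2.46], [-1.11, 4.25], [0.08, 2.63], [-2.82, 2.82]. Speed limits (rad/s): [2.79, 2.79, 3.14, 3.14, 3.14, 3.14].

INTERFACE

Orientations are given as a 3x3 rotation matrix whose columns are the frame's x, y, z axes.
In Python, from rig import sensors, viewer, ctrl gives the robot as it stands. The module is installed in compiled form; this text tells all that it offers.
- The arm moves only by the tool play_rows, never from a script. Its argument "series" is a list of rows, each a list of 7 numbers: the shift along the tool's x, y, z in cm, then the turn, a rotation vector about the tool's x, y, z in rad, then the closure, from 0 (fully open) to 1 (shut). A call has exactly 10 rows; each row shifts and turns the commanded pose from where the row before left it, along the tool's axes as they then stand; what a row does not reach is not made up. A row lasts 1/12 s, in which the tool goes at most 41.7 mm and 7.16 degrees, less where a joint would pass 70% of its speed; a pose out of reach is approached as far as the arm can. A call with a gripper value outside its range is refused whole. The fingers move at their own pace and stop on an object; the grip force is fixed at half the most. Time passes only in rows, so rows that do not move let the fingers close, or fill a call up. It gives the time, the measured TCP pose, the force, the opening and the grip force at its end, in the units of the state.
- sensors.sense(): the state, without advancing time (a new reading comes with each control period).
- viewer.get_image(name): name is "side" or "top"; returns the picture (420x560x3 uint8, blue, green, red); there is no depth.
- viewer.camera_model(name): a dict with "K" (3x3 intrinsics, pixels), "R" (3x3) and "t" (3): a world point X has camera coordinates R X + t. Camera axes: x right, y down, z forward; pixel columns grow to the right and rows downward; lengths in m; the calibration is good to about 2 mm. A picture is of the moment at which its call begins. camera_model takes no time and is no camera call.
- ctrl.job_done(): hands the job in; it is judged then, once.
The state is a dict: "time_s": time; "joint_pos": joint angles; "joint_vel": joint speeds; "effort": joint torques, N m; "tool_pos": TCP position; "orientation": TCP orientation; "contact_force": force on the tool from outside, world axes, zero at the start; "ft_torque": the same for the moment, N m; "opening": opening from 0.0 (shut) to 1.0 (fully open); "grip_force": force on a finger pad.
Only numpy, scipy, OpenCV 4.12 (cv2) and the standard library are available. Lean on these libraries where they do the work, as an engineer would, in place of code of your own. Each camera call takes 0.05 s, during which the arm holds its last target. There are 200 camera calls.

TASK

Stand the orange paint jar in the orange bay of the cassette and the blue-capped glue stick in its blue bay while the cassette is still latched in its dock. Then pinch the two red side catches together to unlatch it, lift the loaded cassette level to about 10 cm above where it sat, and finish still holding it there by its catches, with jar and stick standing in their bays. Leave the tape roll, the marker and the brush pot where they are.

Things in the scene. Friction and masses are not known exactly. Their poses are not given: they have to be found in the camera images.
- dock: Dark steel dock fixed to the table, 112 x 216 mm, 30 mm high, with low guide walls and two aluminium ledges (tops 30 mm above the table) that the catches hook under. Origin: centre of its underside, on the table; its y axis runs along its length, z up. It is turned differently each time.
- cassette: Loose grey cassette (68 x 190 mm, about 300 g) sitting in the dock on its 8 mm base plate, long axis y: an orange bay at +y, a blue bay at -y, and between them a white block (30 mm along x, 40 mm along y) 74 mm high, with a red catch on its -x side and another on its +x side. Origin: centre of its underside. It has about 1.5 mm of play each way in the dock and cannot be lifted more than about 2 mm until both catches are pinched in.
- cassette_grip (a point): Point midway between the two red catches, 55 mm above the cassette's underside (63 mm above the table when docked): where to pinch. Axes as the cassette's; the fingers close along its x. The catches are flat upright red plates 30 mm wide (along y), their upper ends 77 mm above the underside, outer faces 62 mm apart when free and 46 mm apart when fully pinched. Fingertips reaching down to 20 mm below this point stay 13 mm above the dock's ledges.
- catch_front (a joint): Travel of the red catch on the cassette's -x side: 0 free (hooked under the ledge), grows to 0.008 m pinched fully in. It comes clear of the ledge after 5 mm, 6 to 7 mm if the cassette sits off-centre, so pinch fully. Spring: 3 N at the start, 7 N fully in.
- catch_back (a joint): The same for the red catch on the cassette's +x side.
- orange_bay (a point): Centre of the inner floor of the orange bay: an open square pocket 60 x 60 mm inside, walls 20 mm high. Its floor is 14 mm above the table when docked. Axes as the cassette's.
- blue_bay (a point): Centre of the inner floor of the blue bay, of the same shape and size.
- jar_center (a point): Centre (half-way up, 30 mm above its foot) of the paint jar: an upright round orange jar with a white lid, 36 mm in diameter, 60 mm tall, about 70 g, standing on the table. Its foot is flat; z is its axis. Grip its upper part so that the fingertips stay above the bay walls.
- stick_center (a point): Centre (half-way up, 36 mm above its foot) of the glue stick: an upright white round stick with a blue cap, 24 mm in diameter, 72 mm tall, about 40 g, standing on the table. Jar and stick may swap places.
- tape: Roll of masking tape lying flat, 96 mm in diameter, 25 mm high; origin at the centre of its underside. To be left alone.
- marker: White marker pen with red cap lying flat along its x axis, 140 mm long, 16 mm high; origin under its middle. To be left alone.
- brushpot: White and blue paint tub full of brushes, 104 mm in diameter, 100 mm high, brushes to 245 mm; origin at the centre of its underside. To be left alone.

How it is judged:
By the outcome, as a careful person would: the job done as asked, in the order asked, and still so for the second after the job is handed in, while the arm keeps its last pose, push and grip.
It also fails if it takes over 59 s, if anything falls off the work surface, if the arm or the gripper's body presses on something with over 40 N, if the wrist force passes 120 N, or if a joint passes its speed limit or range.

## Working session

There is one attempt and no reset: what is moved stays moved. The work goes in short steps, Python scripts to look and compute and a tool call to move; the robot and the scene stay as the last step left them, time stands still between calls to the robot, and variables do not carry over. Pictures are saved under pics/ and viewed, at most 10 in all, crops included, and the job is handed in when it is done.

Besides the shell and the picture viewer there is one more tool, called after "Request:" by a JSON object that holds its "method" and its "body". play_rows: Moves the arm, as the interface text tells. Its arguments: {"type":"object","properties":{"series":{"type":"array","items":{"type":"array","items":{"type":"number"}}}},"required":["series"]}

```bash
mkdir -p pics; python3 - <<'E'
from rig import sensors, viewer
import cv2, numpy as np
np.set_printoptions(precision=3,suppress=True)
for n in("top","side"):
    cv2.imwrite(f"pics/{n}0.png",viewer.get_image(n))
    m=viewer.camera_model(n);print(n,m["K"],m["R"],m["t"])
s=sensors.sense();print(s["time_s"],s["tool_pos"],s["orientation"],s["opening"])
E
```

```text
top [[384.744   0.    280.19 ]
 [  0.    384.744 208.792]
 [  0.      0.      1.   ]] [[-0.003 -1.     0.014]
 [-0.998  0.002 -0.066]
 [ 0.066 -0.014 -0.998]] [-0.085  0.612  0.911]
side [[536.478   0.    282.229]
 [  0.    536.478 206.461]
 [  0.      0.      1.   ]] [[-0.942 -0.334 -0.013]
 [-0.161  0.485 -0.859]
 [ 0.294 -0.808 -0.511]] [0.565 0.211 1.244]
0.1 [ 0.209 -0.535  0.204] [[ 0.932  0.363 -0.   ]
 [ 0.363 -0.932  0.002]
 [ 0.    -0.002 -1.   ]] 1.0053795171122446
```

View pics/top0.png

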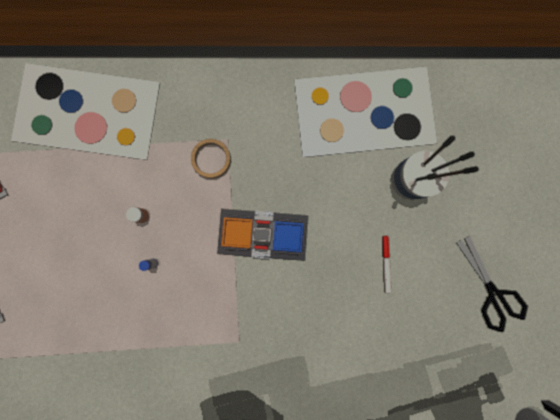

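View pics/side0.png

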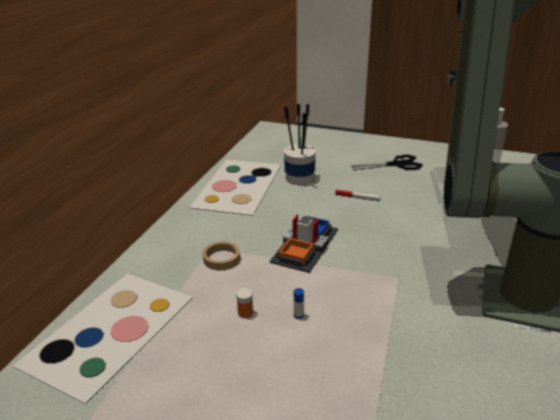

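The top view shows the jar's white lid near (134,215), the stick's blue cap near (144,266), and the cassette at (262,236) with its orange bay at (237,233) and blue bay at (289,237). In the side view the jar is at (245,303) and the stick at (299,303).

```bash
cat > h.py <<'E'
import numpy as np, cv2
from rig import sensors, viewer
np.set_printoptions(precision=4,suppress=True)
def ray(n,u,v,z):
    m=viewer.camera_model(n);R=np.array(m["R"]);t=np.array(m["t"])
    c=-R.T@t; d=R.T@np.linalg.inv(m["K"])@[u,v,1]
    return c+d*(z-c[2])/d[2]
def pix(n,X):
    m=viewer.camera_model(n);p=np.array(m["K"])@(np.array(m["R"])@X+m["t"]);return p[:2]/p[2]
E
python3 - <<'E'
from h import *
im=viewer.get_image("top")
hsv=cv2.cvtColor(im,cv2.COLOR_BGR2HSV)
def blobs(name,lo,hi,box):
    x0,y0,x1,y1=box
    m=cv2.inRange(hsv[y0:y1,x0:x1],lo,hi)
    n,l,s,c=cv2.connectedComponentsWithStats(m)
    for i in range(1,n):
        if s[i,4]>8:
            pts=np.argwhere(l==i)[:,::-1].astype(np.float32)
            r=cv2.minAreaRect(pts)
            print(name,s[i,4],c[i]+[x0,y0],s[i,:4]+[x0,y0,0,0],r[1],r[2])
C=(210,200,315,270)
blobs("or",(8,140,80),(22,255,255),C)
blobs("bl",(105,140,40),(130,255,255),C)
blobs("red",(0,140,60),(6,255,255),C)
blobs("jarlid",(0,0,130),(180,45,255),(122,200,155,232))
blobs("jar",(0,110,30),(22,255,255),(122,200,160,232))
blobs("cap",(105,120,30),(130,255,255),(130,250,165,280))
print("pixels per m")
a=cv2.resize(im[195:275,120:160],None,fx=6,fy=6,interpolation=2)
b=cv2.resize(im[195:275,210:320-20+13],None,fx=5,fy=5,interpolation=2)
b=cv2.resize(b,None,fx=480/b.shape[0]*1.0,fy=480/b.shape[0])[:, :560]
cv2.imwrite("pics/crop1.png",np.hstack([a,b]))
E
```

```text
or 846 [236.4326 232.3747] [221 217  31  32] (28.982873916625977, 29.232011795043945) 4.763641834259033
bl 809 [287.8245 236.4747] [273 222  30  30] (28.301008224487305, 28.761188507080078) 4.39870548248291
red 36 [262.7778 221.9167] [256 221  14   3] (13.0, 2.0) -0.0
red 42 [260.5    246.7857] [254 245  14   4] (3.0, 13.0) 90.0
jarlid 871 [136.907  215.0873] [122 200  33  32] (31.0, 32.0) 90.0
jar 49 [144.3673 215.8367] [140 210   8  12] (6.350433826446533, 11.538111686706543) 10.304845809936523
cap 70 [143.9286 265.1571] [140 261   9   9] (8.0, 8.0) 90.0
pixels per m
```

View pics/crop1.png

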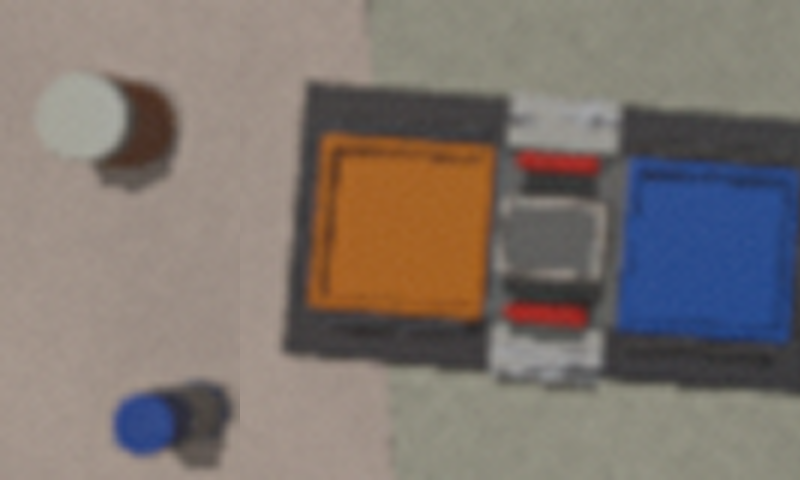

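```bash
python3 - <<'E'
from h import *
o=ray("top",236.4,232.4,.034);b=ray("top",287.9,236.5,.034)
f=ray("top",262.7,221.9,.085);k=ray("top",260.5,246.8,.085)
print("or",o,"bl",b,"mid",(o+b)/2,"yaw y",np.arctan2(*(o-b)[1::-1]),np.linalg.norm(o-b))
print("far",f,"near",k,"mid",(f+k)/2,np.linalg.norm(f-k),"yaw x",np.arctan2(*(f-k)[1::-1]))
print("jar",ray("top",133.3,213.9,.06),"stick",ray("top",143.9,265.1,.072))
# side checks
for p in [(ray("top",133.3,213.9,.06)),(ray("top",143.9,265.1,.072)),o,b]: print(pix("side",p))
im=viewer.get_image("side")
a=cv2.resize(im[280:325,225:315],None,fx=6,fy=6,interpolation=2)
c=cv2.resize(im[205:275,265:345],None,fx=4,fy=4,interpolation=2)
w=np.zeros((590,540,3),np.uint8);w[:270,:540]=a;w[275:555,:320]=c;cv2.imwrite("pics/crop2.png",w)
E
```

```text
or [0.5545 0.0174 0.034 ] bl [ 0.5444 -0.1049  0.034 ] mid [ 0.5494 -0.0437  0.034 ] yaw y 1.488227479236786 0.12269391852589558
far [ 0.5776 -0.0466  0.085 ] near [ 0.5219 -0.0417  0.085 ] mid [ 0.5498 -0.0441  0.085 ] 0.05594237667850837 yaw x -0.08837848495274467
jar [0.5977 0.2523 0.06  ] stick [0.4814 0.2216 0.072 ]
[244.4445 290.5671]
[298.892  288.6905]
[296.3395 245.8487]
[313.8112 222.2245]
```

View pics/crop2.png

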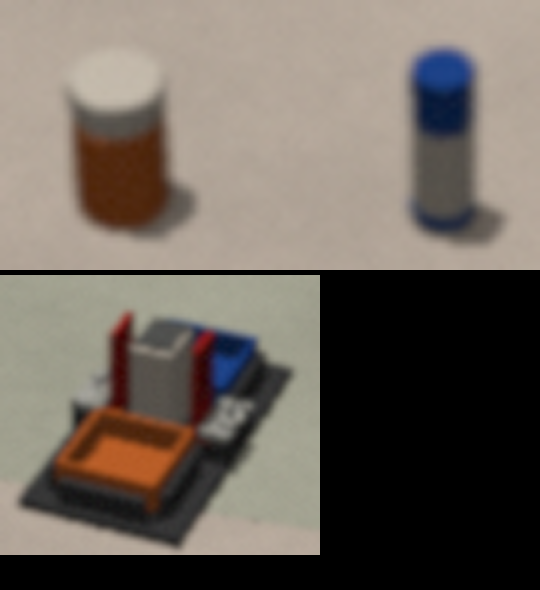

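The jar is at about (.598,.252), the stick at (.481,.222) and the cassette at (.5495,-.044), yawed -0.085. The side view agrees to 2 px. First I'll turn the tool so the fingers close along the cassette's x axis.

Request:
{"method": "play_rows", "body": {"series": [[0,0,0,0,0,-0.111,0],[0,0,0,0,0,-0.111,0],[0,0,0,0,0,-0.111,0],[0,0,0,0,0,-0.111,0],[0,0,0,0,0,-0.111,0],[0,0,0,0,0,-0.111,0],[0,0,0,0,0,-0.111,0],[0,0,0,0,0,-0.111,0],[0,0,0,0,0,-0.111,0],[0,0,0,0,0,-0.111,0]]}}

```text
time_s: 1.03
tool_pos: [0.2088, -0.5355, 0.2051]
orientation: [[0.083, 0.997, -0.0], [0.997, -0.083, 0.001], [0.001, -0.0, -1.0]]
contact_force: [0.1, 1.0, 0.1]
opening: 1.003
grip_force: 0.0
```

```bash
cat >> h.py <<'E'
def to(x,y,z):
    s=sensors.sense();R=np.array(s["orientation"]);p=np.array(s["tool_pos"])
    print("t",s["time_s"],"p",p,"q6",s["joint_pos"][5],"yaw y",np.arctan2(R[1,1],R[0,1]),"tilt",R[:2,2],"F",np.array(s["contact_force"]),"open",s["opening"],s["grip_force"])
    print("shift cm",R.T@(np.array([x,y,z])-p)*100)
E
python3 -c "
from h import *
to(.598,.252,.15)"
```

```text
t 1.0333 p [ 0.2088 -0.5355  0.2051] q6 -1.2660024374489278 yaw y -0.08350519240669824 tilt [-0.0001  0.0006] F [0.1021 0.9966 0.1467] open 1.0027418859277721 0.0
shift cm [81.7165 32.2146  5.5565]
```

Request:
{"method": "play_rows", "body": {"series": [[3.7,1.45,0,0,0,0,0],[3.7,1.45,0,0,0,0,0],[3.7,1.45,0,0,0,0,0],[3.7,1.45,0,0,0,0,0],[3.7,1.45,0,0,0,0,0],[3.7,1.45,0,0,0,0,0],[3.7,1.45,0,0,0,0,0],[3.7,1.45,0,0,0,0,0],[3.7,1.45,0,0,0,0,0],[3.7,1.45,0,0,0,0,0]]}}

```text
time_s: 1.87
tool_pos: [0.3865, -0.1782, 0.2055]
orientation: [[0.089, 0.996, 0.0], [0.996, -0.089, -0.0], [-0.0, 0.0, -1.0]]
contact_force: [-0.3, -0.7, -0.6]
opening: 0.999
grip_force: 0.0
```

Request:
{"method": "play_rows", "body": {"series": [[3.7,1.45,0,0,0,0,0],[3.7,1.45,0,0,0,0,0],[3.7,1.45,0,0,0,0,0],[3.7,1.45,0,0,0,0,0],[3.7,1.45,0,0,0,0,0],[3.7,1.45,0,0,0,0,0],[3.7,1.45,0,0,0,0,0],[3.7,1.45,0,0,0,0,0],[3.7,1.45,0,0,0,0,0],[3.7,1.45,0,0,0,0,0]]}}

```text
time_s: 2.7
tool_pos: [0.5638, 0.1776, 0.2051]
orientation: [[0.088, 0.996, -0.0], [0.996, -0.088, -0.0], [-0.0, -0.0, -1.0]]
contact_force: [0.7, -1.2, 0.2]
opening: 0.995
grip_force: 0.0
```

Request:
{"method": "play_rows", "body": {"series": [[3.7,1.45,0,0,0,0,0],[3.0,1.2,1,0,0,0,0],[1,0.4,2,0,0,0,0],[0,0,1.5,0,0,0,0],[0,0,1,0,0,0,0],[0,0,1,0,0,0,0],[0,0,0.5,0,0,0,0],[0,0,0,0,0,0,0],[0,0,0,0,0,0,0],[0,0,0,0,0,0,0]]}}

```text
time_s: 3.53
tool_pos: [0.6015, 0.2493, 0.1368]
orientation: [[0.09, 0.996, 0.002], [0.996, -0.09, 0.001], [0.001, 0.002, -1.0]]
contact_force: [0.1, -0.0, -0.4]
opening: 1.004
grip_force: 0.0
```

```bash
python3 -c "
from h import *
to(.598,.252,.034)
a=viewer.get_image('top');b=viewer.get_image('side')
a=cv2.resize(a[180:280,90:190],None,fx=4,fy=4,interpolation=2);b=cv2.resize(b[235:335,195:295],None,fx=4,fy=4,interpolation=2)
cv2.imwrite('pics/c3.png',np.hstack([a,b]))
"
```

```text
t 3.5333 p [0.6015 0.2493 0.1368] q6 0.34980522897130173 yaw y -0.08970855739288106 tilt [0.0021 0.0006] F [ 0.0601 -0.0198 -0.366 ] open 1.0037473686698222 0.0
shift cm [ 0.2302 -0.3961 10.2767]
```

View pics/c3.png

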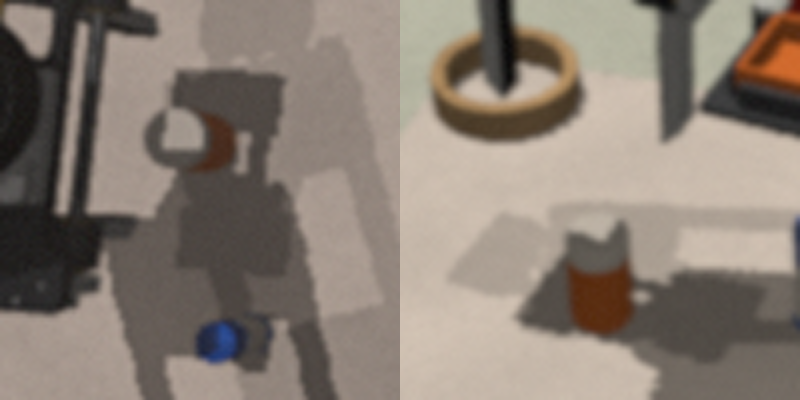

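The gripper is above the jar, which is clear of both fingers. The jar is at crop (188,138) in the top view, and a finger is on each side of it along x. Next I descend and grip.

Request:
{"method": "play_rows", "body": {"series": [[0.2,-0.2,1,0,0,0,0],[0.2,-0.2,2,0,0,0,0],[0,0,2,0,0,0,0],[0,0,2,0,0,0,0],[0,0,1.5,0,0,0,0],[0,0,1.2,0,0,0,0],[0,0,0.8,0,0,0,0],[0,0,0.4,0,0,0,0],[0,0,0,0,0,0,0],[0,0,0,0,0,0,0.5]]}}

```text
time_s: 4.47
tool_pos: [0.5977, 0.2541, 0.0271]
orientation: [[0.089, 0.996, 0.001], [0.996, -0.089, 0.0], [0.0, 0.001, -1.0]]
contact_force: [-0.0, -0.4, 0.8]
opening: 0.957
grip_force: 0.0
```

Request:
{"method": "play_rows", "body": {"series": [[0,0,0,0,0,0,0.8],[0,0,0,0,0,0,0.9],[0,0,0,0,0,0,0.9],[0,0,0,0,0,0,0.9],[0,0,0,0,0,0,0.9],[0,0,0,0,0,0,0.9],[0,0,0,0,0,0,0.9],[0,0,0,0,0,0,0.9],[0,0,0,0,0,0,0.9],[0,0,0,0,0,0,0.9]]}}

```text
time_s: 5.3
tool_pos: [0.5972, 0.2539, 0.0265]
orientation: [[0.089, 0.996, 0.0], [0.996, -0.089, -0.0], [-0.0, 0.0, -1.0]]
contact_force: [0.4, -0.0, -0.7]
opening: 0.38
grip_force: 30.0
```

```bash
python3 -c "
from h import *
to(.5548,.0175,.0425)"
```

```text
t 5.3 p [0.5972 0.2539 0.0265] q6 0.3578510085045806 yaw y -0.089043238274308 tilt [ 0.0001 -0.    ] F [ 0.4257 -0.0238 -0.6641] open 0.3795244644530977 29.999603033065796
shift cm [-23.9209  -2.1185  -1.6024]
```

The jar is gripped: the opening is 36 mm. Now I lift, carry it and hover above the orange bay.

Request:
{"method": "play_rows", "body": {"series": [[0,0,-1,0,0,0,0.9],[0,0,-2,0,0,0,0.9],[-0.5,0,-2.5,0,0,0,0.9],[-2,-0.2,-2,0,0,0,0.9],[-3,-0.3,-0.5,0,0,0,0.9],[-3,-0.3,0,0,0,0,0.9],[-3,-0.3,0,0,0,0,0.9],[-3,-0.3,0,0,0,0,0.9],[-3,-0.3,0,0,0,0,0.9],[-3,-0.3,0,0,0,0,0.9]]}}

```text
time_s: 6.13
tool_pos: [0.5586, 0.0502, 0.1073]
orientation: [[0.089, 0.996, 0.001], [0.996, -0.089, -0.0], [0.0, 0.001, -1.0]]
contact_force: [1.3, 1.3, -0.2]
opening: 0.379
grip_force: 30.0
```

Request:
{"method": "play_rows", "body": {"series": [[-2,-0.1,0,0,0,0,0.9],[-1,0,0,0,0,0,0.9],[-0.4,0,1,0,0,0,0.9],[0,0,1,0,0,0,0.9],[0,0,1,0,0,0,0.9],[0,0,0,0,0,0,0.9],[0,0,0,0,0,0,0.9],[0,0,0,0,0,0,0.9],[0,0,0,0,0,0,0.9],[0,0,0,0,0,0,0.9]]}}

```text
time_s: 6.97
tool_pos: [0.5555, 0.0181, 0.0769]
orientation: [[0.088, 0.996, 0.001], [0.996, -0.088, -0.0], [0.0, 0.001, -1.0]]
contact_force: [0.2, -0.0, -1.0]
opening: 0.378
grip_force: 30.0
```

```bash
python3 -c "
from h import *
to(.5548,.0175,.0425)
b=viewer.get_image('side');cv2.imwrite('pics/c4.png',cv2.resize(b[150:290,220:400],None,fx=4,fy=4,interpolation=2))
"
```

```text
t 6.9667 p [0.5555 0.0181 0.0769] q6 -0.03493506621430161 yaw y -0.08822927239575902 tilt [ 0.001  -0.0001] F [ 0.2489 -0.0003 -0.956 ] open 0.3780829714311068 29.999409914016724
shift cm [-0.0693 -0.0655  3.4407]
```

View pics/c4.png

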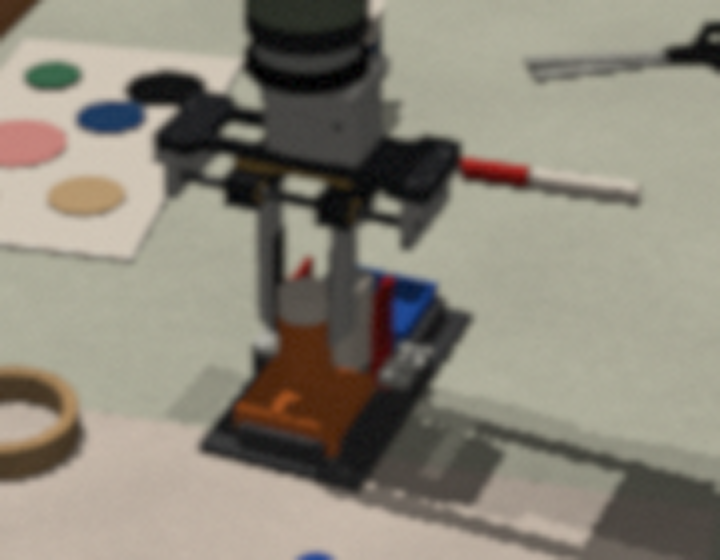

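The jar hangs upright over the orange bay, around (300,340). I lower it and release.

Request:
{"method": "play_rows", "body": {"series": [[0,0,1,0,0,0,0.9],[0,0,1,0,0,0,0.9],[0,0,0.7,0,0,0,0.9],[0,0,0.4,0,0,0,0.9],[0,0,0.2,0,0,0,0.9],[0,0,0.1,0,0,0,0.9],[0,0,0.1,0,0,0,0.9],[0,0,0.1,0,0,0,0.9],[0,0,0,0,0,0,0.9],[0,0,0,0,0,0,0.9]]}}

```text
time_s: 7.85
tool_pos: [0.5552, 0.0177, 0.0407]
orientation: [[0.089, 0.996, 0.001], [0.996, -0.089, -0.0], [-0.0, 0.001, -1.0]]
contact_force: [-0.4, 0.4, -0.5]
opening: 0.38
grip_force: 30.0
```

Request:
{"method": "play_rows", "body": {"series": [[0,0,0,0,0,0,0.55],[0,0,0,0,0,0,0.5],[0,0,0,0,0,0,0.4],[0,0,0,0,0,0,0.4],[0,0,-0.5,0,0,0,0.4],[0,0,-1.5,0,0,0,0.4],[0,0,-2.5,0,0,0,0.3],[0,0,-2.5,0,0,0,0.3],[0,0,-2.5,0,0,0,0.3],[0,0,0,0,0,0,0.3]]}}

```text
time_s: 8.68
tool_pos: [0.5594, 0.0173, 0.1418]
orientation: [[0.089, 0.996, 0.011], [0.996, -0.089, -0.001], [-0.0, 0.012, -1.0]]
contact_force: [0.3, 0.5, 0.6]
opening: 0.701
grip_force: 0.0
```

```bash
python3 -c "
from h import *
to(.481,.2235,.13)"
```

```text
t 8.6833 p [0.5594 0.0173 0.1418] q6 -0.03496486093086949 yaw y -0.08889023217500489 tilt [ 0.0115 -0.0013] F [0.2712 0.5499 0.5627] open 0.7006886112861038 0.0
shift cm [19.8461 -9.6501  1.0631]
```

Request:
{"method": "play_rows", "body": {"series": [[1.5,-0.7,0,0,0,0,0],[3,-1.45,0,0,0,0,0],[3,-1.45,0,0,0,0,0],[3,-1.45,0,0,0,0,0],[3,-1.5,0,0,0,0,0],[3,-1.5,0,0,0,0,0],[2,-1,0,0,0,0,0],[1.3,-0.6,0,0,0,0,0],[0,0,0,0,0,0,0],[0,0,0,0,0,0,0]]}}

```text
time_s: 9.52
tool_pos: [0.4759, 0.2237, 0.1349]
orientation: [[0.087, 0.996, -0.001], [0.996, -0.087, -0.001], [-0.001, -0.001, -1.0]]
contact_force: [-0.1, -0.0, 0.7]
opening: 1.002
grip_force: 0.0
```

```bash
python3 -c "
from h import *
to(.481,.2235,.029)
a=viewer.get_image('top');b=viewer.get_image('side')
a=cv2.resize(a[195:295,100:300],None,fx=3,fy=3,interpolation=2);b=cv2.resize(b[225:325,230:330],None,fx=3,fy=3,interpolation=2)[:, :200]
b=cv2.resize(viewer.get_image('side')[205:325,240:360],(300,300),interpolation=2)
cv2.imwrite('pics/c5.png',np.vstack([a,np.hstack([b,np.zeros_like(b)])]))
"
```

```text
t 9.5167 p [0.4759 0.2237 0.1349] q6 0.36238315270846955 yaw y -0.08714679430968993 tilt [-0.0006 -0.0007] F [-0.0824 -0.0376  0.7348] open 1.0018792896675315 0.0
shift cm [ 0.0354  0.5148 10.5906]
```

View pics/c5.png

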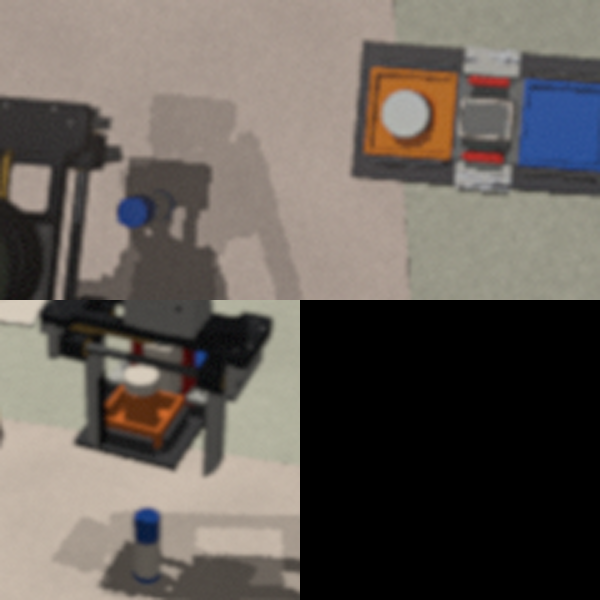

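The jar stands in the orange bay (top-view crop (405,113)), and the stick (crop (135,211)) lies between the open fingers. Next I descend and grip the stick.

Request:
{"method": "play_rows", "body": {"series": [[0,0.3,1,0,0,0,0],[0,0.2,2,0,0,0,0],[0,0,2,0,0,0,0],[0,0,2,0,0,0,0],[0,0,1.5,0,0,0,0],[0,0,1,0,0,0,0],[0,0,0.7,0,0,0,0],[0,0,0.4,0,0,0,0],[0,0,0,0,0,0,0],[0,0,0,0,0,0,0.6]]}}

```text
time_s: 10.5
tool_pos: [0.482, 0.2231, 0.0299]
orientation: [[0.089, 0.996, 0.001], [0.996, -0.089, 0.0], [0.0, 0.001, -1.0]]
contact_force: [-0.5, 0.7, 0.1]
opening: 0.954
grip_force: 0.0
```

Request:
{"method": "play_rows", "body": {"series": [[0,0,0,0,0,0,0.8],[0,0,0,0,0,0,0.95],[0,0,0,0,0,0,0.95],[0,0,0,0,0,0,0.95],[0,0,0,0,0,0,0.95],[0,0,0,0,0,0,0.95],[0,0,0,0,0,0,0.95],[0,0,0,0,0,0,0.95],[0,0,0,0,0,0,0.95],[0,0,0,0,0,0,0.95]]}}

```text
time_s: 11.33
tool_pos: [0.4814, 0.2231, 0.0294]
orientation: [[0.089, 0.996, 0.0], [0.996, -0.089, 0.0], [0.0, 0.0, -1.0]]
contact_force: [0.1, -0.1, -0.7]
opening: 0.259
grip_force: 0.6
```

```bash
python3 -c "
from h import *
to(.5443,-.1035,.14)"
```

```text
t 11.3333 p [0.4814 0.2231 0.0294] q6 0.35968979918088356 yaw y -0.08896334436879103 tilt [0. 0.] F [ 0.0631 -0.0864 -0.7318] open 0.2590715503721112 0.6151032820343971
shift cm [-31.9692   9.1651 -11.0563]
```

Request:
{"method": "play_rows", "body": {"series": [[0,0,0,0,0,0,0.95],[0,0,0,0,0,0,0.95],[0,0,0,0,0,0,0.95],[0,0,-1,0,0,0,0.95],[0,0,-2,0,0,0,0.95],[0,0,-2.5,0,0,0,0.95],[0,0,-2.5,0,0,0,0.95],[-0.5,0.1,-2,0,0,0,0.95],[-2,0.6,-1,0,0,0,0.95],[-3,0.9,0,0,0,0,0.95]]}}

```text
time_s: 12.17
tool_pos: [0.4948, 0.1685, 0.1439]
orientation: [[0.085, 0.996, 0.008], [0.996, -0.085, 0.002], [0.003, 0.007, -1.0]]
contact_force: [0.2, -0.5, -0.0]
opening: 0.25
grip_force: 30.0
```

Request:
{"method": "play_rows", "body": {"series": [[-3,0.9,0,0,0,0,0.95],[-3,0.9,0,0,0,0,0.95],[-3,0.9,0,0,0,0,0.95],[-3,0.9,0,0,0,0,0.95],[-3,0.9,0,0,0,0,0.95],[-3,0.9,0,0,0,0,0.95],[-3,0.8,0,0,0,0,0.95],[-2.5,0.7,0,0,0,0,0.95],[-1.5,0.4,0,0,0,0,0.95],[-0.5,0.2,0,0,0,0,0.95]]}}

```text
time_s: 13.0
tool_pos: [0.545, -0.0965, 0.1403]
orientation: [[0.092, 0.996, 0.001], [0.996, -0.092, -0.001], [-0.001, 0.001, -1.0]]
contact_force: [0.7, -0.0, -0.1]
opening: 0.251
grip_force: 30.0
```

```bash
python3 -c "
from h import *
to(.5443,-.1035,.045)"
```

```text
t 13.0 p [ 0.545  -0.0965  0.1403] q6 -0.23897403098113645 yaw y -0.09211939773350449 tilt [ 0.0011 -0.0011] F [ 0.6501 -0.0096 -0.0535] open 0.2513175015384797 29.999878406524658
shift cm [-0.6902 -0.0141  9.5289]
```

Request:
{"method": "play_rows", "body": {"series": [[-0.4,0,1,0,0,0,0.95],[-0.3,0,1.5,0,0,0,0.95],[0,0,2,0,0,0,0.95],[0,0,2,0,0,0,0.95],[0,0,1.5,0,0,0,0.95],[0,0,0.8,0,0,0,0.95],[0,0,0.5,0,0,0,0.95],[0,0,0.2,0,0,0,0.95],[0,0,0.1,0,0,0,0.95],[0,0,0,0,0,0,0.95]]}}

```text
time_s: 13.83
tool_pos: [0.5445, -0.1008, 0.0442]
orientation: [[0.089, 0.996, 0.001], [0.996, -0.089, -0.0], [-0.0, 0.001, -1.0]]
contact_force: [-0.4, -0.3, -0.3]
opening: 0.25
grip_force: 30.0
```

```bash
python3 -c "
from h import *
to(.5443,-.1035,.0434)"
```

```text
t 13.8333 p [ 0.5445 -0.1008  0.0442] q6 -0.2506293872333715 yaw y -0.08868074610560384 tilt [ 0.0014 -0.0004] F [-0.4384 -0.3179 -0.2964] open 0.24996039792873467 29.99988779425621
shift cm [-0.2759 -0.      0.077 ]
```

Request:
{"method": "play_rows", "body": {"series": [[-0.2,0,0,0,0,0,0.95],[0,0,0.1,0,0,0,0.95],[0,0,0,0,0,0,0.95],[0,0,0,0,0,0,0.7],[0,0,0,0,0,0,0.6],[0,0,0,0,0,0,0.5],[0,0,0,0,0,0,0.5],[0,0,0,0,0,0,0.5],[0,0,-0.5,0,0,0,0.5],[0,0,-1.5,0,0,0,0.4]]}}

```text
time_s: 14.67
tool_pos: [0.5415, -0.102, 0.0605]
orientation: [[0.089, 0.996, -0.005], [0.996, -0.089, 0.002], [0.001, -0.005, -1.0]]
contact_force: [-0.4, 0.1, 0.1]
opening: 0.539
grip_force: 0.0
```

Request:
{"method": "play_rows", "body": {"series": [[0,0,-2.5,0,0,0,0.3],[0,0,-2.5,0,0,0,0.2],[0,0,-2.5,0,0,0,0],[0,0,-1.5,0,0,0,0],[1,0,0,0,0,0,0],[2,0,0,0,0,0,0],[2,0,0,0,0,0,0],[1,0,0,0,0,0,0],[0,0,0,0,0,0,0],[0,0,0,0,0,0,0]]}}

```text
time_s: 15.5
tool_pos: [0.5485, -0.0424, 0.1516]
orientation: [[0.087, 0.996, -0.002], [0.996, -0.087, -0.0], [-0.0, -0.002, -1.0]]
contact_force: [0.0, 0.3, 0.6]
opening: 0.999
grip_force: 0.0
```

```bash
python3 -c "
from h import *
to(.5497,-.0435,.044)
a=viewer.get_image('top');b=viewer.get_image('side')
a=cv2.resize(a[190:280,200:330],(520,360),interpolation=2);b=cv2.resize(b[190:280,250:310+20],(280,315),interpolation=2)
b=np.vstack([b,np.zeros((45,280,3),np.uint8)])
cv2.imwrite('pics/c6.png',np.hstack([a,b]))
"
```

```text
t 15.5 p [ 0.5485 -0.0424  0.1516] q6 -0.14667642765269043 yaw y -0.08735471911246173 tilt [-0.0015 -0.0002] F [0.0418 0.3358 0.575 ] open 0.9988405841343666 0.0
shift cm [-0.0927  0.148  10.7569]
```

View pics/c6.png

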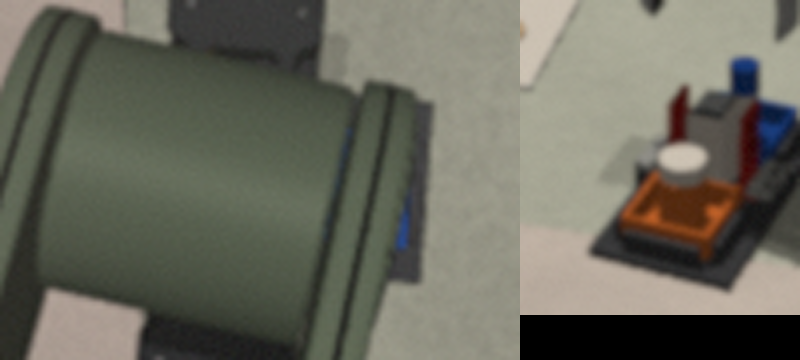

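The stick stands in the blue bay (side crop (743,75)) and the jar in the orange bay (683,160). Next I descend over the catches and pinch.

Request:
{"method": "play_rows", "body": {"series": [[-0.1,0.15,1,0,0,0,0],[0,0,2,0,0,0,0],[0,0,2,0,0,0,0],[0,0,2,0,0,0,0],[0,0,1.5,0,0,0,0],[0,0,1,0,0,0,0],[0,0,0.6,0,0,0,0],[0,0,0.3,0,0,0,0],[0,0,0,0,0,0,0],[0,0,0,0,0,0,0]]}}

```text
time_s: 16.43
tool_pos: [0.5512, -0.0445, 0.0491]
orientation: [[0.089, 0.996, 0.001], [0.996, -0.089, -0.0], [-0.0, 0.001, -1.0]]
contact_force: [0.2, -0.7, -0.6]
opening: 0.999
grip_force: 0.0
```

```bash
python3 -c "
from h import *
to(.5497,-.0435,.044)"
```

```text
t 16.4333 p [ 0.5512 -0.0445  0.0491] q6 -0.14779707905362716 yaw y -0.08920683155555217 tilt [ 0.0014 -0.0003] F [ 0.1894 -0.6614 -0.6378] open 0.9988308652283674 0.0
shift cm [ 0.0821 -0.1545  0.5109]
```

Request:
{"method": "play_rows", "body": {"series": [[0.1,-0.1,0.3,0,0,0,0],[0,0,0.15,0,0,0,0.2],[0,0,0,0,0,0,0.3],[0,0,0,0,0,0,0.36],[0,0,0,0,0,0,0.4],[0,0,0,0,0,0,0.45],[0,0,0,0,0,0,0.5],[0,0,0,0,0,0,0.6],[0,0,0,0,0,0,0.7],[0,0,0,0,0,0,0.8]]}}

```text
time_s: 17.27
tool_pos: [0.5502, -0.0432, 0.0447]
orientation: [[0.089, 0.996, 0.001], [0.996, -0.089, -0.0], [-0.0, 0.001, -1.0]]
contact_force: [0.1, -0.3, 3.8]
opening: 0.473
grip_force: 30.0
```

Request:
{"method": "play_rows", "body": {"series": [[0,0,0,0,0,0,0.8],[0,0,0,0,0,0,0.8],[0,0,0,0,0,0,0.8],[0,0,0,0,0,0,0.8],[0,0,0,0,0,0,0.8],[0,0,0,0,0,0,0.8],[0,0,0,0,0,0,0.8],[0,0,0,0,0,0,0.8],[0,0,0,0,0,0,0.8],[0,0,0,0,0,0,0.8]]}}

```text
time_s: 18.1
tool_pos: [0.5502, -0.0432, 0.0447]
orientation: [[0.089, 0.996, 0.001], [0.996, -0.089, -0.0], [-0.0, 0.001, -1.0]]
contact_force: [0.2, -0.3, 5.6]
opening: 0.469
grip_force: 30.0
```

```bash
python3 -c "
from h import *
to(.5497,-.0435,.044)"
```

```text
t 18.1 p [ 0.5502 -0.0432  0.0447] q6 -0.14624728118385072 yaw y -0.08892345077359157 tilt [ 0.0013 -0.0003] F [ 0.1642 -0.2775  5.5608] open 0.4691827336594293 30.02419888973236
shift cm [-0.037  -0.0422  0.0671]
```

Both catches are fully pinched. I lift gently at first.

Request:
{"method": "play_rows", "body": {"series": [[0,0,-0.1,0,0,0,0.8],[0,0,-0.1,0,0,0,0.8],[0,0,-0.2,0,0,0,0.8],[0,0,-0.2,0,0,0,0.8],[0,0,-0.2,0,0,0,0.8],[0,0,-0.3,0,0,0,0.8],[0,0,-0.3,0,0,0,0.8],[0,0,-0.3,0,0,0,0.8],[0,0,-0.3,0,0,0,0.8],[0,0,0,0,0,0,0.8]]}}

```text
time_s: 18.93
tool_pos: [0.5493, -0.043, 0.0647]
orientation: [[0.089, 0.996, -0.001], [0.996, -0.089, 0.0], [0.0, -0.001, -1.0]]
contact_force: [1.7, 0.1, -2.5]
opening: 0.467
grip_force: 29.7
```

```bash
python3 -c "
from h import *
to(.5497,-.0435,.144)
s=sensors.sense();print(s['ft_torque'])
b=viewer.get_image('side')
cv2.imwrite('pics/c7.png',cv2.resize(b[150:280,240:370],(520,520),interpolation=2))
"
```

```text
t 18.9333 p [ 0.5493 -0.043   0.0647] q6 -0.14610795619090375 yaw y -0.089062719794704 tilt [-0.0008  0.0001] F [ 1.7251  0.1009 -2.4587] open 0.4674198679379068 29.731644988059998
shift cm [-0.0429  0.0388 -7.9329]
[-0.0256 -0.5197  0.018 ]
```

View pics/c7.png

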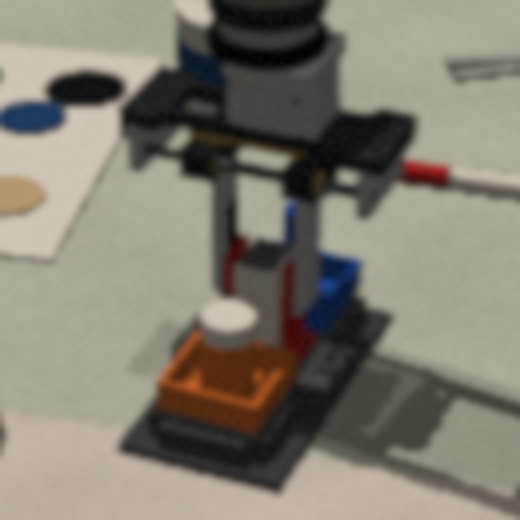

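The cassette is up about 2 cm and looks level, with the jar upright. I continue to 10 cm.

Request:
{"method": "play_rows", "body": {"series": [[0,0,-0.4,0,0,0,0.8],[0,0,-0.7,0,0,0,0.8],[0,0,-1,0,0,0,0.8],[0,0,-1.2,0,0,0,0.8],[0,0,-1.2,0,0,0,0.8],[0,0,-1.2,0,0,0,0.8],[0,0,-1,0,0,0,0.8],[0,0,-0.7,0,0,0,0.8],[0,0,-0.4,0,0,0,0.8],[0,0,-0.1,0,0,0,0.8]]}}

```text
time_s: 19.82
tool_pos: [0.5501, -0.0432, 0.1442]
orientation: [[0.089, 0.996, 0.002], [0.996, -0.089, -0.0], [-0.0, 0.002, -1.0]]
contact_force: [0.9, 0.3, -4.2]
opening: 0.467
grip_force: 29.7
```

Request:
{"method": "play_rows", "body": {"series": [[0,0,0,0,0,0,0.8],[0,0,0,0,0,0,0.8],[0,0,0,0,0,0,0.8],[0,0,0,0,0,0,0.8],[0,0,0,0,0,0,0.8],[0,0,0,0,0,0,0.8],[0,0,0,0,0,0,0.8],[0,0,0,0,0,0,0.8],[0,0,0,0,0,0,0.8],[0,0,0,0,0,0,0.8]]}}

```text
time_s: 20.65
tool_pos: [0.5495, -0.0431, 0.143]
orientation: [[0.089, 0.996, -0.0], [0.996, -0.089, 0.0], [0.0, -0.0, -1.0]]
contact_force: [-0.2, -1.1, -3.2]
opening: 0.468
grip_force: 29.7
```

```bash
python3 -c "
from h import *
to(.5497,-.0435,.1447)
s=sensors.sense();print(s['ft_torque'])
b=viewer.get_image('side')
cv2.imwrite('pics/c8.png',cv2.resize(b[130:280,230:380],(600,600),interpolation=2))
"
```

```text
t 20.65 p [ 0.5495 -0.0431  0.143 ] q6 -0.14621695651350322 yaw y -0.08901974080809717 tilt [-0.  0.] F [-0.181  -1.1134 -3.1758] open 0.46840349378356433 29.716585278511047
shift cm [-0.0423  0.0231 -0.1734]
[-0.0478 -0.052   0.0302]
```

View pics/c8.png

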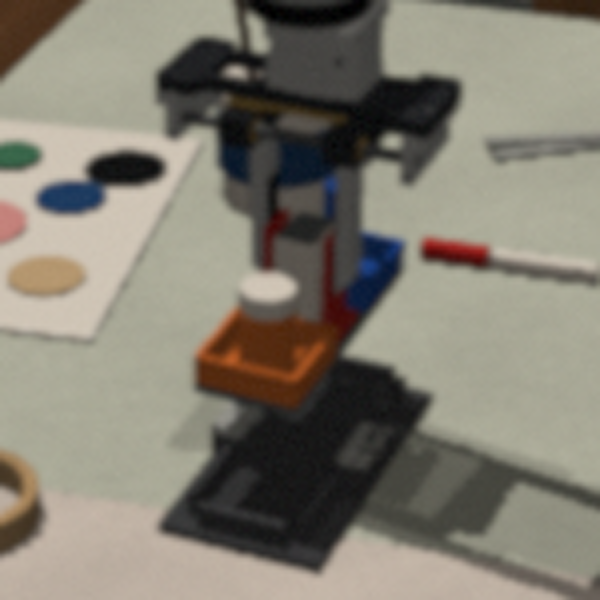

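```bash
python3 -c "
from h import *
a=-.0885;R=np.array([[np.cos(a),-np.sin(a)],[np.sin(a),np.cos(a)]])
for z,c in((.034,(.5497,-.0435)),(.1323,(.549,-.043))):
  for x,y in((-.034,.095),(.034,.095),(-.034,-.095),(.034,-.095)):
    p=np.r_[R@[x,y]+c,z];q=pix('side',p);print(z,x,y,q,'crop8',(q-[230,130]+.5)*4,'crop2',(q-[265,205]+.5)*4+[0,275])
"
```

```text
0.034 -0.034 0.095 [303.2675 256.0975] crop8 [295.0701 506.3901] crop2 [155.0701 481.3901]
0.034 0.034 0.095 [278.5205 249.757 ] crop8 [196.0819 481.0278] crop2 [ 56.0819 456.0278]
0.034 -0.034 -0.095 [329.7603 218.9199] crop8 [401.0413 357.6796] crop2 [261.0413 332.6796]
0.034 0.034 -0.095 [307.0052 213.8103] crop8 [310.0206 337.2413] crop2 [170.0206 312.2413]
0.1323 -0.034 0.095 [303.7833 222.9576] crop8 [297.1334 373.8306] crop2 [157.1334 348.8306]
0.1323 0.034 0.095 [278.066  216.9966] crop8 [194.2641 349.9863] crop2 [ 54.2641 324.9863]
0.1323 -0.034 -0.095 [331.1629 187.8812] crop8 [406.6514 233.5249] crop2 [266.6514 208.5249]
0.1323 0.034 -0.095 [307.5903 183.1199] crop8 [312.3611 214.4798] crop2 [172.3611 189.4798]
```

The measured rim corners match the level prediction at a 98 mm lift. I'm handing the job in.

```bash
python3 -c "
from rig import ctrl
print(ctrl.job_done())"
```

```text
the job is handed in; nothing more can be done
None
```

The job is handed in: the jar and stick went into their bays while the cassette was latched, and the arm now holds the cassette level by its catches about 9.8 cm up; the jar is visible standing in the last picture, the stick only partly, and no verdict came back.

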